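# Clamp an angle iron in the bench jig

## Robot

A 6-joint arm with a two-finger parallel gripper is mounted at the origin on the work surface. World frame = base frame: x ahead of the robot, y to its left, z up, the work surface at z = 0. Lengths are in m, angles in rad, forces in N, time in s.
With the tool pointing down it reaches from about 0.325 to 0.85 m from the base axis. Payload 15.5 kg.
Tool frame: the origin (TCP) lies at the very end of the fingers, on their centre line; the grasp point (between the pads) lies 19 mm behind it (grip_depth is the distance from the TCP to the grasp point, in m); z points along the fingers, y is the line along which they close (so a half turn about z gives the same grasp; the last joint's range is limited). The gripper opens to 91 mm and grips with 3 to 60 N. Pads are 32 mm wide; open, the fingers measure 118 mm over their backs; the gripper's body (76 mm by 178 mm) begins 60 mm behind the grasp point.
Start: joints at [-1.425, 0.494, 1.345, -0, 1.302, -0.096], TCP at [0.149, -0.607, 0.214] pointing down, gripper open.
Joint ranges: [-2.91, 2.91], [-0.82, 2.16], [0.22, 2.67], [-1.22, 4.37], [0.12, 2.79], [-3.08, 3.08]. Speed limits (rad/s): [1.89, 1.89, 2.57, 3.01, 3.01, 3.01].

## Interface

Orientations are given as a 3x3 rotation matrix whose columns are the frame's x, y, z axes.
In Python, from bench import * gives the robot as it stands.
- The arm moves only by the tool move_arm, never from a script. Its argument "targets" is a list of rows, each a list of 5 numbers: the shift along the tool's x, y, z in mm, then the turn about the tool's z in rad, then the opening, from -1 (shut) to 1 (fully open), so that 0 is half open. In form: [[dx, dy, dz, roll, claw], ...]. A call has 1 to 5 rows; each row is the pose to reach, as a shift and turn from the pose commanded when the call began, along the tool's axes at that moment; what a row does not reach only later rows make up. A row lasts 1/12 s, in which the tool goes at most 41.7 mm and 7.16 degrees, less where a joint would pass 70% of its speed; a pose out of reach is approached as far as the arm can. A call with a gripper value outside its range is refused whole. The fingers move at their own pace and stop on an object; the grip force is fixed at half the most. Time passes only in rows, so rows that repeat a pose let the fingers close. It gives the time, the measured TCP pose, the force, the opening and the grip force at its end, in the units of the state.
- get_state(): the state, without advancing time (a new reading comes with each control period).
- capture(name): name is "scene" or "top"; returns the picture (420x560x3 uint8, red, green, blue); there is no depth.
- camera_params(name): a dict with "K" (3x3 intrinsics, pixels), "position" and "attitude" of the camera in the world. Camera axes: x right, y up, looking along -z (the intrinsics and any distortion apply to the point x, -y, -z); pixel columns grow to the right and rows downward; lengths in m; the calibration is good to about 2 mm. A picture is of the moment at which its call begins. camera_params takes no time and is no camera call.
- finish_job(): hands the job in; it is judged then, once.
The state is a dict: "t": time; "joints": joint angles; "joint_vel": joint speeds; "joint_efforts": joint torques, N m; "ee_pos": TCP position; "eef_rot": TCP orientation; "ft_force": force on the tool from outside, world axes, zero at the start; "ft_torque": the same for the moment, N m; "gripper_width": finger opening in m; "grip_force": force on a finger pad.
Only numpy, scipy, OpenCV 4.12 (cv2) and the standard library are available. Lean on these libraries where they do the work, as an engineer would, in place of code of your own. Each camera call takes 0.05 s, during which the arm holds its last target. There are 200 camera calls.

## Task

Push the loose angle iron along the jig's bed until its whole edge lies flush against the stop rail, centred within a few centimetres under the two toes. Then tighten the four orange-knobbed clamp levers clockwise in crisscross order (each one followed by the one diagonally opposite): one round bringing every lever to about half-way, then a second crisscross round bringing every lever fully tight against its stop. Leave the angle iron flush and the other things on the bench undisturbed.

Things in the scene. Friction and masses are not known exactly. Their poses are not given: they have to be found in the camera images.
- jig: clamping jig fixed to the bench: grey bed plate 10 mm thick (top at z = 10 mm; x -160 to +110, y -150 to +150 mm of the jig's frame), on it a red block and a steel clamp plate 104 x 190 mm, top at z = 38 mm. Origin under the clamp plate's centre, at bench height; x points away from the robot when unturned, y left, z up
- rail (a point): middle of the stop rail's foot: the straight upright front face (towards the robot) of the red block, 210 mm wide along the jig's y, 18 mm high above the bed, at x = -60 mm of the jig's frame
- toes (a point): point midway between the tips of two fixed dark steel toes (underside height), which stick out 22 mm in front of the rail, 8.5 mm above the bed, each 26 mm wide, at y = +45 and -45 mm of the jig's frame. The angle iron's foot slides under them
- angle_mid (a point): loose bare-metal angle iron, 200 mm long (its y), 0.6 kg, on the bed: flat foot 40 mm deep (x), 6 mm thick; upright leg 6 mm thick along the foot's edge nearest the robot, top 30 mm above the bed. This point: middle of the foot, 3 mm above its underside; leg's outer face at x = -20 mm, the plain edge (faces the rail) at +20 mm. Pushed low on the leg it slides without tipping
- edge_left (a point): point on the angle iron's plain edge, 90 mm left (+y) of its middle; it touches the rail when home
- edge_right (a point): point on the angle iron's plain edge, 90 mm right (-y) of its middle; it touches the rail when home
- lever_1 (a joint): turn of clamp lever 1: 0 = loose, 1.57 rad = fully tight at its stop, growing clockwise seen from above. Hub at x, y = (-24, +70) mm of the jig's frame, near left corner; when loose (0) it points to the jig's -x (towards the robot), when tight to +y (left). Stiff: about 5 N at the knob turns it, and it stays where it is left. Beside the hub a yellow dot marks half-way, a green dot fully tight
- knob_1 (a point): upright orange knob of lever 1, 18 mm in diameter, from 42 to 80 mm above the bench, 55 mm from the hub's axis, on a dark arm 44 to 54 mm above the bench; the point is on the knob's axis at 61 mm. It can be pushed round from the side
- lever_2 (a joint): turn of clamp lever 2: 0 = loose, 1.57 rad = fully tight at its stop, growing clockwise seen from above. Hub at x, y = (-24, -70) mm of the jig's frame, near right corner; when loose it points to the jig's -y (right), when tight to -x. Stiff: about 5 N at the knob turns it, and it stays where it is left. Beside the hub a yellow dot marks half-way, a green dot fully tight
- knob_2 (a point): upright orange knob of lever 2, 18 mm in diameter, from 42 to 80 mm above the bench, 55 mm from the hub's axis, on a dark arm 44 to 54 mm above the bench; the point is on the knob's axis at 61 mm. It can be pushed round from the side
- lever_3 (a joint): turn of clamp lever 3: 0 = loose, 1.57 rad = fully tight at its stop, growing clockwise seen from above. Hub at x, y = (+24, -70) mm of the jig's frame, far right corner; when loose it points to the jig's +x (away from the robot), when tight to -y. Stiff: about 5 N at the knob turns it, and it stays where it is left. Beside the hub a yellow dot marks half-way, a green dot fully tight
- knob_3 (a point): upright orange knob of lever 3, 18 mm in diameter, from 42 to 80 mm above the bench, 55 mm from the hub's axis, on a dark arm 44 to 54 mm above the bench; the point is on the knob's axis at 61 mm. It can be pushed round from the side
- lever_4 (a joint): turn of clamp lever 4: 0 = loose, 1.57 rad = fully tight at its stop, growing clockwise seen from above. Hub at x, y = (+24, +70) mm of the jig's frame, far left corner; when loose it points to the jig's +y, when tight to +x. Stiff: about 5 N at the knob turns it, and it stays where it is left. Beside the hub a yellow dot marks half-way, a green dot fully tight
- knob_4 (a point): upright orange knob of lever 4, 18 mm in diameter, from 42 to 80 mm above the bench, 55 mm from the hub's axis, on a dark arm 44 to 54 mm above the bench; the point is on the knob's axis at 61 mm. It can be pushed round from the side
- plug: short brass plug, 32 mm across, 30 mm high, standing on the jig's bed behind the clamp plate; leave it alone
- tee: brass pipe tee, 90 mm long, lying on the bench to the left of the jig; leave it alone
- wrench: steel spanner, 180 mm long, lying on the bench to the right of the jig; leave it alone
- hammer: hammer lying on the bench, well off to one side; leave it alone
- screwdriver: red-handled screwdriver lying on the bench, well off to one side; leave it alone
- jar: amber jar with a steel cap, 70 mm across, 90 mm high, standing on the bench on the left; leave it alone
Not all that is in view belongs to the job. Leave any yellow look-alike of the part that bears angle_mid alone.

How it is judged:
By the outcome, as a careful person would: the job done as asked, in the order asked, and still so for the second after the job is handed in, with the robot touching nothing.
It also fails if it takes over 72 s, if anything falls off the work surface, if the arm or the gripper's body presses on something with over 40 N, if the wrist force passes 120 N, or if a joint passes its speed limit or range.

## Working session

There is one attempt and no reset: what is moved stays moved. The work goes in short steps, Python scripts to look and compute and a tool call to move; the robot and the scene stay as the last step left them, time stands still between calls to the robot, and variables do not carry over. Pictures are saved under pics/ and viewed, at most 10 in all, crops included, and the job is handed in when it is done.

Besides the shell and the picture viewer there is one more tool, called as name([rows], argument=value, ...), one row to a line, values as JSON. move_arm: Moves the arm, as the interface text tells. Its arguments: {"type":"object","properties":{"targets":{"type":"array","items":{"type":"array","items":{"type":"number"}}}},"required":["targets"]}

```bash
ls; mkdir -p pics; python3 - <<'E'
from bench import *
import cv2
for n in("scene","top"):
    im=capture(n); cv2.imwrite(f"pics/{n}0.png",im[:,:,::-1]); print(n,camera_params(n))
s=get_state(); print(s["t"],s["ee_pos"],s["eef_rot"],s["gripper_width"])
E
```

```text
pics
scene {'K': array([[402.20838108,   0.        , 276.03582503],
       [  0.        , 402.20838108, 215.40455887],
       [  0.        ,   0.        ,   1.        ]]), 'position': array([ 0.9049939 , -0.62560088,  0.79523313]), 'attitude': array([[ 0.85539663, -0.36291676,  0.36957818],
       [ 0.51792792,  0.58980684, -0.61957935],
       [ 0.00687599,  0.72140094,  0.6924835 ]])}
top {'K': array([[388.60381588,   0.        , 277.59794718],
       [  0.        , 388.60381588, 209.98551924],
       [  0.        ,   0.        ,   1.        ]]), 'position': array([0.44148488, 0.02228764, 1.12138297]), 'attitude': array([[-0.02080163,  0.99861701, -0.04828413],
       [-0.99976343, -0.02047002,  0.00735215],
       [ 0.0063536 ,  0.04842565,  0.99880658]])}
0.1 [ 0.14899869 -0.60665641  0.21341651] [[ 9.71147964e-01  2.38477672e-01 -1.77659368e-04]
 [ 2.38477729e-01 -9.71147440e-01  1.01154008e-03]
 [ 6.86962840e-05 -1.02472289e-03 -9.99999473e-01]] 0.09117185759883038
```

View pics/top0.png

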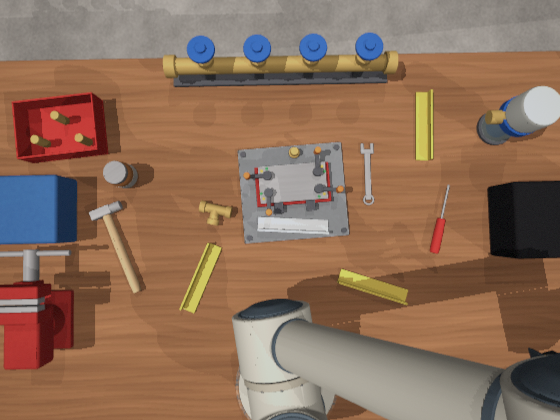

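View pics/scene0.png

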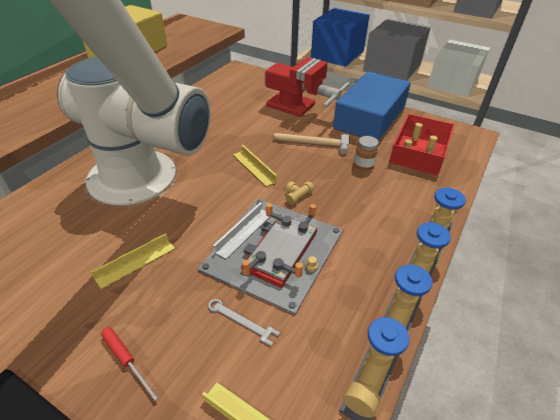

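The top view shows the jig near (294,192) and the angle iron near (293,226). The scene view shows the same thing, with the iron in front of the block. I'll enlarge both.

```bash
python3 - <<'E'
import cv2
a=cv2.imread("pics/top0.png")[135:250,225:360]; cv2.imwrite("pics/c1.png",cv2.resize(a,None,fx=5.9,fy=5.2 if 0 else 5.9*0+5,interpolation=cv2.INTER_CUBIC) if 0 else cv2.resize(a,None,fx=5,fy=5,interpolation=cv2.INTER_CUBIC))
a=cv2.imread("pics/scene0.png")[195:310,195:350]; cv2.imwrite("pics/c2.png",cv2.resize(a,None,fx=5,fy=5,interpolation=cv2.INTER_CUBIC))
E
```

```text
(no output)
```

View pics/c1.png

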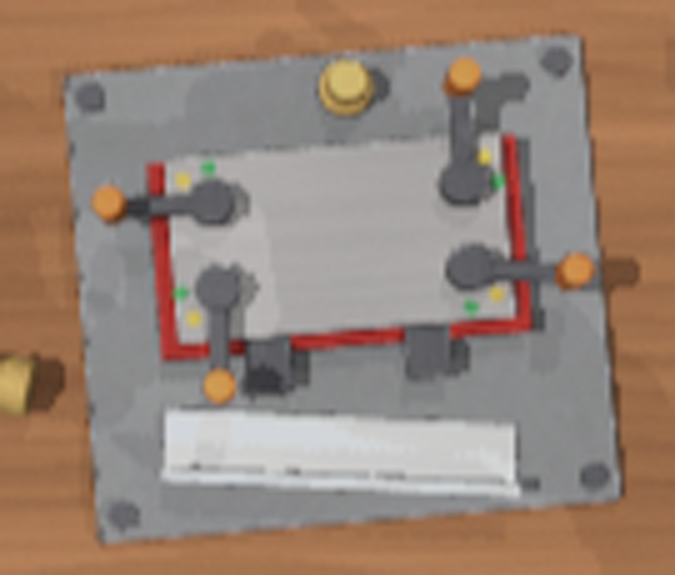

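View pics/c2.png

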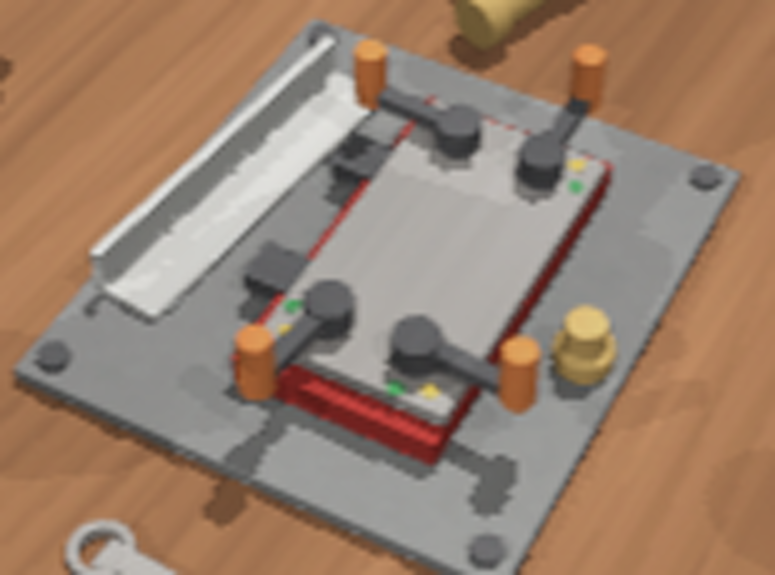

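c1: bed corners (68,75),(580,38),(620,497),(103,542); knob tops 1–4 at (219,380),(577,265),(464,72),(108,200). The iron's plain edge runs (165,408)–(515,423) and the leg's bottom edge (163,485)–(518,495), so it is rotated relative to the rail.

```bash
cat > h.py <<'E'
import numpy as np
from scipy.optimize import least_squares
from bench import *
def ray(n,uv,z):
    c=camera_params(n);K=c["K"];p=c["position"];R=c["attitude"]
    d=R@np.array([(uv[0]-K[0,2])/K[0,0],-(uv[1]-K[1,2])/K[1,1],-1.])
    return p+d*(z-p[2])/d[2]
def proj(n,P):
    c=camera_params(n);q=c["attitude"].T@(np.asarray(P)-c["position"])
    return np.array([c["K"][0,2]+c["K"][0,0]*q[0]/-q[2],c["K"][1,2]-c["K"][1,1]*q[1]/-q[2]])
def crop(c,x0,y0,f=5): return ((c[0]+.5)/f-.5+x0,(c[1]+.5)/f-.5+y0)
E
python3 - <<'E'
from h import *
T=lambda c:crop(c,225,135)
S=lambda c:crop(c,195,195)
m=[((110,150,10),"top",T((68,75))),((110,-150,10),"top",T((580,38))),((-160,-150,10),"top",T((620,497))),((-160,150,10),"top",T((103,542))),
((-79,70,80),"top",T((219,380))),((-24,-125,80),"top",T((577,265))),((79,-70,80),"top",T((464,72))),((24,125,80),"top",T((108,200))),
((-79,70,80),"scene",S((371,48))),((-24,-125,80),"scene",S((255,335))),((79,-70,80),"scene",S((520,347))),((24,125,80),"scene",S((589,54))),
((110,150,10),"scene",S((740,175))),((-160,-150,10),"scene",S((15,375))),((-160,150,10),"scene",S((315,20)))]
def w(q,p):
    c,s=np.cos(q[2]),np.sin(q[2]);return np.array([q[0]+c*p[0]-s*p[1],q[1]+s*p[0]+c*p[1],p[2]])
f=lambda q:np.concatenate([proj(n,w(q,np.array(p)/1e3))-uv for p,n,uv in m])
r=least_squares(f,[.5,0,0]);q=r.x;print(q,np.degrees(q[2]));print(f(q).reshape(-1,2).round(1))
c,s=np.cos(q[2]),np.sin(q[2])
for nm,p,z in(("edgeL",T((165,408)),.016),("edgeR",T((515,423)),.016),("legL",T((163,472)),.04),("legR",T((518,490)),.04),("plug",T((346,85)),.04),):
    W=ray("top",p,z);d=W[:2]-q[:2];print(nm,W.round(4),"jig",(c*d[0]+s*d[1]).round(4),(-s*d[0]+c*d[1]).round(4))
for nm,p,z in(("legtopR",S((93,255)),.04),("legtopL",S((332,40)),.04),("edgeR",S((155,315)),.016),):
    W=ray("scene",p,z);d=W[:2]-q[:2];print(nm,W.round(4),"jig",(c*d[0]+s*d[1]).round(4),(-s*d[0]+c*d[1]).round(4))
E
```

```text
[ 0.56925351 -0.02962446  0.0506005 ] 2.899195032564221
[[-0.6  0.1]
 [ 0.6  0.3]
 [ 0.1  1.9]
 [-1.3  0.4]
 [ 1.2  1.4]
 [ 0.3 -1.1]
 [-0.3  1.1]
 [ 0.3  0.8]
 [-0.3  1.3]
 [ 2.4  2.3]
 [ 0.6  0.3]
 [ 0.4  0.4]
 [ 1.  -0. ]
 [-0.7 -1.3]
 [ 0.2 -0.6]]
edgeL [0.4784 0.0714 0.016 ] jig -0.0856 0.1055
edgeR [ 0.4657 -0.1276  0.016 ] jig -0.1083 -0.0926
legL [0.442  0.0721 0.04  ] jig -0.1219 0.108
legR [ 0.4279 -0.125   0.04  ] jig -0.146 -0.0881
plug [ 0.6569 -0.0346  0.04  ] jig 0.0873 -0.0094
legtopR [ 0.4242 -0.1262  0.04  ] jig -0.1497 -0.0892
legtopL [0.4392 0.0724 0.04  ] jig -0.1248 0.1084
edgeR [ 0.4604 -0.1263  0.016 ] jig -0.1136 -0.0911
```

```bash
cat >> h.py <<'E'
J=np.array([0.5695,-0.0296,0.0506])
def jigw(x,y):
    c,s=np.cos(J[2]),np.sin(J[2]);x/=1e3;y/=1e3
    return np.array([J[0]+c*x-s*y,J[1]+s*x+c*y])
def here():
    s=get_state();d=s["ee_pos"][:2]-J[:2];c,n=np.cos(J[2]),np.sin(J[2]);R=s["eef_rot"]
    print("t",s["t"],"jig mm",(1e3*np.array([c*d[0]+n*d[1],-n*d[0]+c*d[1],s["ee_pos"][2]])).round(1),"yawerr",(np.arctan2(R[1,0],R[0,0])-J[2]).round(4),"F",s["ft_force"].round(1),"w",s["gripper_width"])
    return s
def go(x,y,z):
    s=get_state();R=s["eef_rot"];w=np.append(jigw(x,y),z/1e3)-s["ee_pos"]
    print((x,y,z),"->",(1e3*R.T@w).round(1),"roll",(np.arctan2(R[1,0],R[0,0])-J[2]).round(4))
E
python3 -c "
from h import *
here();go(-180,5,213);go(-180,5,14)"
```

```text
t 0.1 jig mm [-449.1 -555.   213.4] yawerr 0.1902 F [ 1.1  0.2 -0.3] w 0.09117185759883038
(-180, 5, 213) -> [ 370.2 -499.1    1. ] roll 0.1902
(-180, 5, 14) -> [ 370.2 -498.9  200. ] roll 0.1902
```

move_arm([
  [30, -30, 0, 0.1, 1],
  [55, -60, 0, 0.19, 1],
  [85, -90, 0, 0.19, 1],
  [110, -120, 0, 0.19, 1],
  [135, -150, 0, 0.19, 1],
])

```text
t: 0.52
ee_pos: [0.2448, -0.4271, 0.2136]
eef_rot: [[0.999, 0.05, -0.0], [0.05, -0.999, 0.001], [-0.0, -0.001, -1.0]]
ft_force: [1.4, -0.2, 0.5]
gripper_width: 0.0909
grip_force: 0.0
```

```bash
python3 -c "
from h import *
here();go(-180,5,213);go(-180,5,14)"
```

```text
t 0.5167 jig mm [-344.4 -380.5  213.6] yawerr -0.0001 F [ 1.4 -0.2  0.5] w 0.09093393280682485
(-180, 5, 213) -> [ 164.3 -385.5    0.8] roll -0.0001
(-180, 5, 14) -> [ 164.3 -385.4  199.8] roll -0.0001
```

move_arm([
  [16, -38, 0, 0, 1],
  [32, -76, 0, 0, 1],
  [48, -114, 0, 0, 1],
  [64, -152, 0, 0, 1],
  [80, -190, 0, 0, 1],
])

```text
t: 0.93
ee_pos: [0.3146, -0.2334, 0.2139]
eef_rot: [[0.999, 0.05, -0.0], [0.05, -0.999, 0.0], [-0.0, -0.0, -1.0]]
ft_force: [1.5, -1.0, 1.1]
gripper_width: 0.0912
grip_force: 0.0
```

move_arm([
  [17, -39, 20, 0, 1],
  [34, -78, 40, 0, 1],
  [50, -117, 60, 0, 1],
  [67, -156, 80, 0, 1],
  [84, -194, 100, 0, 1],
])

```text
t: 1.35
ee_pos: [0.3805, -0.0569, 0.1243]
eef_rot: [[0.999, 0.051, 0.0], [0.051, -0.999, -0.0], [0.0, 0.0, -1.0]]
ft_force: [0.5, -1.3, -1.0]
gripper_width: 0.0915
grip_force: 0.0
```

```bash
python3 -c "
from h import *
here();go(-180,5,14)"
```

```text
t 1.35 jig mm [-190.1  -17.7  124.3] yawerr -0.0001 F [ 0.5 -1.3 -1. ] w 0.0914900085973933
(-180, 5, 14) -> [ 10.  -22.8 110.3] roll -0.0001
```

move_arm([
  [8, 0, 0, 0, 1],
  [8, 0, 0, 0, 1],
])

```text
t: 1.52
ee_pos: [0.3893, -0.0567, 0.1243]
eef_rot: [[0.998, 0.055, -0.001], [0.055, -0.998, 0.0], [-0.001, -0.0, -1.0]]
ft_force: [0.2, -0.9, -0.3]
gripper_width: 0.0913
grip_force: 0.0
```

```bash
python3 -c "
from h import *
here();go(-180,5,14)"
```

```text
t 1.5167 jig mm [-181.4  -18.   124.3] yawerr 0.0046 F [ 0.2 -0.9 -0.3] w 0.09125156972661619
(-180, 5, 14) -> [  1.6 -22.9 110.3] roll 0.0046
```

move_arm([
  [0, -12, 20, 0.0, 1],
  [0, -23, 40, 0.005, 1],
  [0, -23, 65, 0.005, 1],
  [0, -23, 90, 0.005, 1],
  [0, -23, 102, 0.005, 1],
])

```text
t: 1.93
ee_pos: [0.3867, -0.0365, 0.0215]
eef_rot: [[0.999, 0.045, -0.001], [0.045, -0.999, 0.0], [-0.001, -0.0, -1.0]]
ft_force: [-0.0, -0.3, -0.2]
gripper_width: 0.0911
grip_force: 0.0
```

move_arm([
  [0, 0, 8, 0, 1],
  [0, 0, 8, 0, 1],
])

```text
t: 2.1
ee_pos: [0.3867, -0.0365, 0.0141]
eef_rot: [[0.999, 0.044, -0.002], [0.044, -0.999, 0.0], [-0.002, -0.0, -1.0]]
ft_force: [0.6, -0.9, -0.8]
gripper_width: 0.0912
grip_force: 0.0
```

```bash
python3 -c "
from h import *
here();go(-118,5,14)"
```

```text
t 2.1 jig mm [-182.9    2.3   14.1] yawerr -0.0063 F [ 0.6 -0.9 -0.8] w 0.0911850387577982
(-118, 5, 14) -> [64.9 -3.1 -0. ] roll -0.0063
```

move_arm([
  [8, 0, 0, -0.006, 1],
  [16, 0, 0, -0.006, 1],
  [24, 0, 0, -0.006, 1],
  [31, 0, 0, -0.006, 1],
  [38, 0, 0, -0.006, 1],
])

```text
t: 2.52
ee_pos: [0.4256, -0.0336, 0.0154]
eef_rot: [[0.999, 0.052, -0.001], [0.052, -0.999, 0.0], [-0.001, -0.0, -1.0]]
ft_force: [-7.8, -0.4, 5.3]
gripper_width: 0.0914
grip_force: 3.8
```

move_arm([
  [5, 0, 0, 0, 1],
  [10, 0, 0, 0, 1],
  [14, 0, 0, 0, 1],
  [18, 0, 0, 0, 1],
  [20, 0, 0, 0, 1],
])

```text
t: 2.93
ee_pos: [0.4455, -0.0325, 0.0153]
eef_rot: [[0.999, 0.052, -0.001], [0.052, -0.999, 0.0], [-0.001, -0.0, -1.0]]
ft_force: [-4.5, -1.1, 1.6]
gripper_width: 0.0913
grip_force: 2.3
```

```bash
python3 -c "
from h import *
import cv2
here();go(-116,5,14)
a=capture('scene')[195:310,195:350,::-1]; cv2.imwrite('pics/c3.png',cv2.resize(a,None,fx=5,fy=5,interpolation=cv2.INTER_CUBIC))"
```

```text
t 2.9333 jig mm [-124.     3.4   15.3] yawerr 0.0017 F [-4.5 -1.1  1.6] w 0.09128290411798375
(-116, 5, 14) -> [ 8.  -1.6  1.3] roll 0.0017
```

View pics/c3.png

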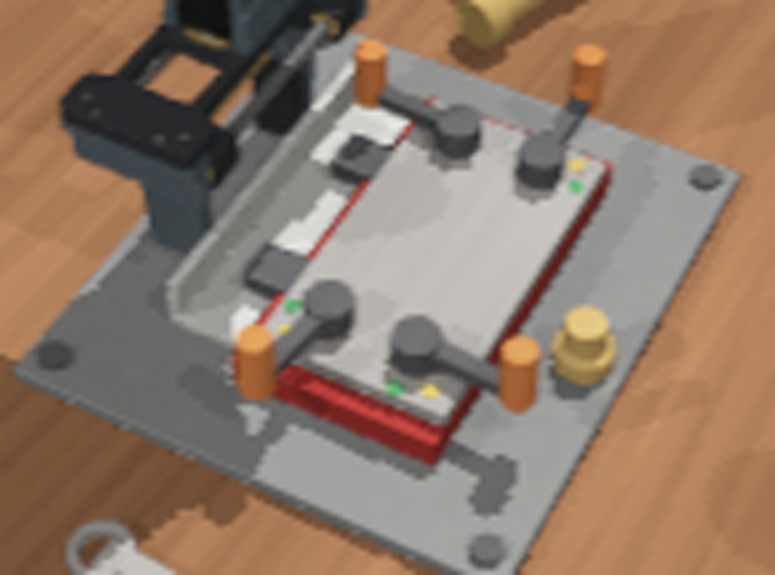

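The iron is nearly home: parallel to the rail, with its foot under both toes (right foot corner near (240,335)). I'll creep until contact.

move_arm([
  [1.5, 0, 0, 0, 1],
  [3, 0, 0, 0, 1],
  [4.5, 0, 0, 0, 1],
  [6, 0, 0, 0, 1],
  [6, 0, 0, 0, 1],
])

```text
t: 3.4
ee_pos: [0.4507, -0.0321, 0.0151]
eef_rot: [[0.999, 0.052, -0.001], [0.052, -0.999, 0.0], [-0.001, -0.0, -1.0]]
ft_force: [-5.5, 1.9, 3.2]
gripper_width: 0.0912
grip_force: 3.1
```

move_arm([
  [1, 0, 0, 0, 1],
  [2, 0, 0, 0, 1],
  [2, 0, 0, 0, 1],
])

```text
t: 3.65
ee_pos: [0.4509, -0.032, 0.015]
eef_rot: [[0.999, 0.053, -0.004], [0.053, -0.999, 0.0], [-0.004, -0.001, -1.0]]
ft_force: [-14.7, -4.6, 10.7]
gripper_width: 0.0914
grip_force: 7.2
```

move_arm([
  [1, 0, 0, 0, 1],
  [2, 0, 0, 0, 1],
  [2, 0, 0, 0, 1],
])

```text
t: 3.9
ee_pos: [0.4511, -0.0319, 0.0149]
eef_rot: [[0.999, 0.053, -0.007], [0.053, -0.999, 0.0], [-0.007, -0.001, -1.0]]
ft_force: [-22.5, -8.2, 15.4]
gripper_width: 0.0911
grip_force: 11.3
```

```bash
python3 -c "
from h import *
s=here();print(s['ft_torque'])"
```

```text
t 3.9 jig mm [-118.3    3.7   14.9] yawerr 0.0029 F [-22.5  -8.2  15.4] w 0.09110512216382372
[-0.83261446  3.64384588  0.90461146]
```

move_arm([
  [-10, 0, 0, 0, 1],
  [-30, 0, 0, 0, 1],
  [-45, 0, -20, 0, 0.5],
  [-45, 0, -50, 0, 0],
  [-45, 0, -80, 0, -0.23],
])

```text
t: 4.32
ee_pos: [0.4093, -0.0343, 0.0958]
eef_rot: [[0.999, 0.052, -0.002], [0.052, -0.999, 0.0], [-0.002, -0.001, -1.0]]
ft_force: [1.0, -0.5, 0.4]
gripper_width: 0.0743
grip_force: 0.0
```

```bash
python3 -c "
from h import *
import cv2
here();go(-79,70,105);go(-79,70,58)
a=capture('top')[135:250,225:360,::-1]; b=capture('scene')[195:310,195:350,::-1];r=lambda a:cv2.resize(a,None,fx=5,fy=5,interpolation=cv2.INTER_CUBIC)
cv2.imwrite('pics/c4.png',r(a));cv2.imwrite('pics/c5.png',r(b))"
```

```text
t 4.3167 jig mm [-160.3    3.4   95.8] yawerr 0.0009 F [ 1.  -0.5  0.4] w 0.07426139767296973
(-79, 70, 105) -> [ 81.3 -66.5  -9.3] roll 0.0009
(-79, 70, 58) -> [ 81.4 -66.5  37.7] roll 0.0009
```

View pics/c4.png

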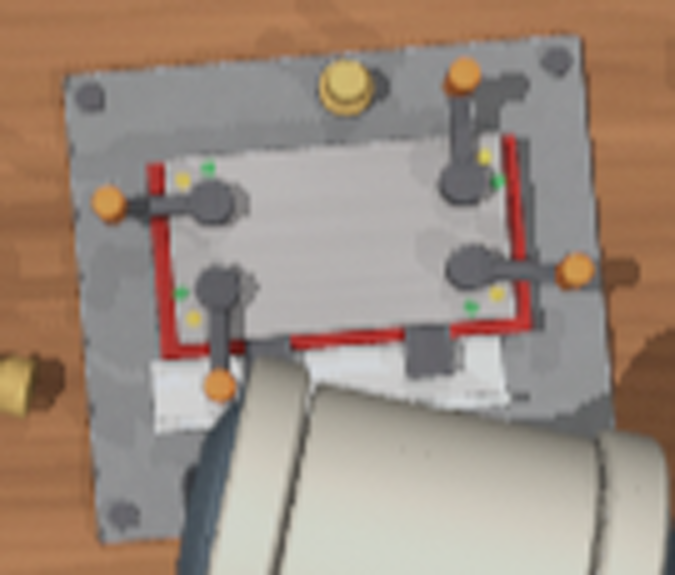

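The iron's edge is flush along the whole rail, its ends at x≈153 and 505 px, about 10 mm left of centre. Next is lever 1.

move_arm([
  [20, -16, -9, 0, -0.23],
  [40, -33, -9, 0, -0.23],
  [60, -50, -9, 0, -0.23],
  [81, -66, -9, 0, -0.23],
  [81, -66, -9, 0, -0.23],
])

```text
t: 4.83
ee_pos: [0.4921, 0.0379, 0.1042]
eef_rot: [[0.999, 0.053, 0.005], [0.053, -0.999, 0.0], [0.005, -0.0, -1.0]]
ft_force: [-1.0, 0.0, 0.5]
gripper_width: 0.0355
grip_force: 0.0
```

```bash
python3 -c "
from h import *
here();go(-79,70,58)"
```

```text
t 4.8333 jig mm [-73.9  71.4 104.2] yawerr 0.0027 F [-1.   0.   0.5] w 0.03549812098187302
(-79, 70, 58) -> [-5.3  1.4 46.2] roll 0.0027
```

move_arm([
  [0, 0, 23, 0, -0.23],
  [0, 0, 46, 0, -0.23],
  [0, 0, 46, 0, -0.23],
])

```text
t: 5.08
ee_pos: [0.4863, 0.0358, 0.0551]
eef_rot: [[0.999, 0.052, -0.004], [0.052, -0.999, 0.0], [-0.004, -0.0, -1.0]]
ft_force: [-2.0, 0.1, -1.0]
gripper_width: 0.0349
grip_force: 0.0
```

```bash
python3 -c "
from h import *
import cv2
here();go(-79,70,58)
a=capture('top')[150:220,265:335,::-1]; b=capture('scene')[180:310,195:350,::-1];r=lambda a,f:cv2.resize(a,None,fx=f,fy=f,interpolation=cv2.INTER_CUBIC)
cv2.imwrite('pics/c6.png',r(b,4.5))"
```

```text
t 5.0833 jig mm [-79.8  69.6  55.1] yawerr 0.0015 F [-2.   0.1 -1. ] w 0.0349270088720115
(-79, 70, 58) -> [ 0.8 -0.4 -2.9] roll 0.0015
```

View pics/c6.png

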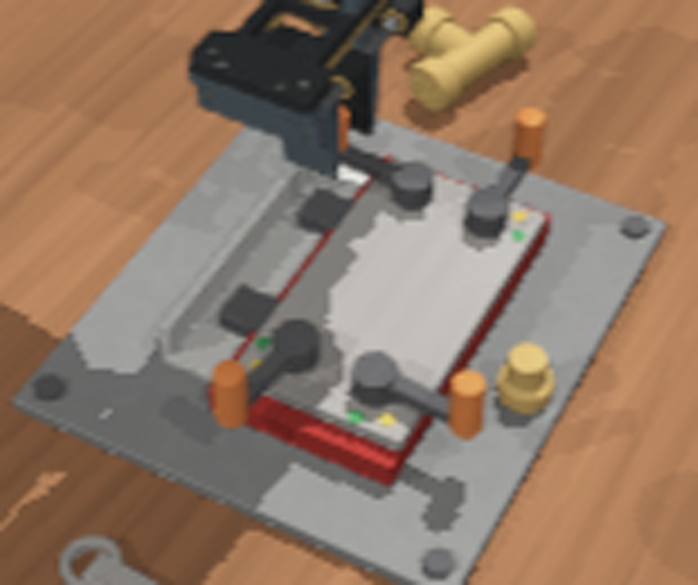

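The fingers straddle knob 1, whose orange edge shows at (343,125). Grip and turn to half-way.

move_arm([
  [0, 0, -3, 0, -0.6],
  [0, 0, -3, 0, -1],
  [0, 0, -3, 0, -1],
  [0, 0, -3, 0, -1],
])

```text
t: 5.52
ee_pos: [0.4877, 0.037, 0.0621]
eef_rot: [[0.999, 0.051, 0.001], [0.051, -0.999, 0.002], [0.001, -0.002, -1.0]]
ft_force: [-3.6, 17.9, 6.5]
gripper_width: 0.017
grip_force: 30.0
```

move_arm([
  [0.7, -8.6, 0, 0, -1],
  [2.7, -17, 0, 0, -1],
  [6, -25, 0, 0, -1],
  [10.5, -32.3, 0, 0, -1],
  [16.1, -38.9, 0, 0, -1],
])

```text
t: 5.93
ee_pos: [0.5006, 0.0749, 0.0617]
eef_rot: [[0.999, 0.052, -0.002], [0.052, -0.999, -0.001], [-0.002, 0.001, -1.0]]
ft_force: [-8.4, -10.7, 3.1]
gripper_width: 0.0172
grip_force: 30.0
```

move_arm([
  [0, 0, 0, 0, -1],
  [0, 0, 0, 0, -1],
])

```text
t: 6.1
ee_pos: [0.5015, 0.0757, 0.0618]
eef_rot: [[0.999, 0.052, 0.0], [0.052, -0.999, 0.0], [0.0, -0.0, -1.0]]
ft_force: [-4.7, 4.7, 2.5]
gripper_width: 0.0171
grip_force: 30.0
```

```bash
python3 -c "
from h import *
here()"
```

```text
t 6.1 jig mm [-62.6 108.6  61.8] yawerr 0.0012 F [-4.7  4.7  2.5] w 0.01712467830132936
```

move_arm([
  [0, 0, 0, 0, -0.23],
  [0, 0, 0, 0, -0.23],
  [0, 0, 0, 0, -0.23],
  [0, 0, -22, 0, -0.23],
  [0, 0, -43, 0, -0.23],
])

```text
t: 6.52
ee_pos: [0.5013, 0.0751, 0.1041]
eef_rot: [[0.999, 0.052, -0.002], [0.052, -0.999, -0.0], [-0.002, 0.0, -1.0]]
ft_force: [1.0, 0.4, 1.6]
gripper_width: 0.035
grip_force: 0.0
```

move_arm([
  [14, 18, 0, 0, -0.23],
  [28, 36, 0, 0, -0.23],
  [43, 54, 0, 0, -0.23],
  [57, 72, 0, 0, -0.23],
  [71, 90, 0, 0, -0.23],
])

```text
t: 6.93
ee_pos: [0.5782, -0.012, 0.1043]
eef_rot: [[0.999, 0.052, 0.001], [0.052, -0.999, -0.0], [0.001, 0.0, -1.0]]
ft_force: [0.2, 0.9, 0.2]
gripper_width: 0.0352
grip_force: 0.0
```

move_arm([
  [18, 22, 0, 0, -0.23],
  [36, 44, 0, 0, -0.23],
  [53, 66, 0, 0, -0.23],
  [70, 88, 0, 0, -0.23],
  [70, 88, 0, 0, -0.23],
])

```text
t: 7.35
ee_pos: [0.6551, -0.0993, 0.1043]
eef_rot: [[0.999, 0.049, 0.003], [0.049, -0.999, -0.002], [0.003, 0.002, -1.0]]
ft_force: [-1.6, -0.3, 0.8]
gripper_width: 0.0347
grip_force: 0.0
```

```bash
python3 -c "
from h import *
here();go(79,-70,60)"
```

```text
t 7.35 jig mm [ 81.9 -74.  104.3] yawerr -0.0012 F [-1.6 -0.3  0.8] w 0.034735371300540704
(79, -70, 60) -> [-3.1 -4.  44.3] roll -0.0012
```

move_arm([
  [0, 0, 0, 0, -0.23],
  [0, 0, 22, 0, -0.23],
  [0, 0, 44, 0, -0.23],
  [0, 0, 44, 0, -0.23],
])

```text
t: 7.68
ee_pos: [0.649, -0.0939, 0.0565]
eef_rot: [[0.999, 0.052, -0.006], [0.052, -0.999, 0.001], [-0.006, -0.002, -1.0]]
ft_force: [-1.3, 1.4, -0.8]
gripper_width: 0.035
grip_force: 0.0
```

move_arm([
  [0, 0, 0, 0, -0.6],
  [0, 0, 0, 0, -1],
  [0, 0, 0, 0, -1],
  [0, 0, 0, 0, -1],
])

```text
t: 8.02
ee_pos: [0.6526, -0.0952, 0.0613]
eef_rot: [[0.999, 0.052, 0.002], [0.052, -0.999, -0.001], [0.002, 0.001, -1.0]]
ft_force: [-0.0, -0.2, 4.3]
gripper_width: 0.0171
grip_force: 30.0
```

```bash
python3 -c "
from h import *
here();go(79,-70,60);go(62.9,-108.9,60)"
```

```text
t 8.0167 jig mm [ 79.6 -69.7  61.3] yawerr 0.0014 F [-0.  -0.2  4.3] w 0.01706449320700894
(79, -70, 60) -> [-0.6  0.3  1.3] roll 0.0014
(62.9, -108.9, 60) -> [-16.8  39.1   1.3] roll 0.0014
```

move_arm([
  [-0.7, 8.6, 0, 0, -1],
  [-2.7, 17, 0, 0, -1],
  [-6, 25, 0, 0, -1],
  [-10.5, 32.3, 0, 0, -1],
  [-16.5, 39, 0, 0, -1],
])

```text
t: 8.43
ee_pos: [0.6389, -0.1343, 0.0611]
eef_rot: [[0.999, 0.051, 0.004], [0.051, -0.999, 0.001], [0.004, -0.001, -1.0]]
ft_force: [6.6, 10.7, 3.1]
gripper_width: 0.017
grip_force: 30.0
```

move_arm([
  [0, 0, 0, 0, -1],
  [0, 0, 0, 0, -1],
])

```text
t: 8.6
ee_pos: [0.6378, -0.1354, 0.061]
eef_rot: [[0.999, 0.051, 0.002], [0.051, -0.999, -0.0], [0.002, 0.001, -1.0]]
ft_force: [-0.4, -1.0, 6.6]
gripper_width: 0.0172
grip_force: 30.0
```

move_arm([
  [0, 0, 0, 0, -0.23],
  [0, 0, 0, 0, -0.23],
  [0, 0, 0, 0, -0.23],
  [0, 0, -22, 0, -0.23],
  [0, 0, -43, 0, -0.23],
])

```text
t: 9.02
ee_pos: [0.6365, -0.1346, 0.1024]
eef_rot: [[0.999, 0.052, -0.003], [0.052, -0.999, 0.001], [-0.003, -0.001, -1.0]]
ft_force: [0.1, 0.5, 0.2]
gripper_width: 0.0348
grip_force: 0.0
```

move_arm([
  [-20, 4, 0, 0, -0.23],
  [-42, 8, 0, 0, -0.23],
  [-64, 12, 0, 0, -0.23],
  [-86, 16, 0, 0, -0.23],
  [-86, 16, 0, 0, -0.23],
])

```text
t: 9.43
ee_pos: [0.5485, -0.1555, 0.1028]
eef_rot: [[0.999, 0.051, -0.003], [0.051, -0.999, 0.001], [-0.003, -0.001, -1.0]]
ft_force: [0.2, -0.4, 0.7]
gripper_width: 0.0351
grip_force: 0.0
```

```bash
python3 -c "
from h import *
import cv2
here();go(-24,-125,60)
b=capture('scene')[180:310,195:350,::-1];r=lambda a,f:cv2.resize(a,None,fx=f,fy=f,interpolation=cv2.INTER_CUBIC)
cv2.imwrite('pics/c7.png',r(b,4.5))"
```

```text
t 9.4333 jig mm [ -27.3 -124.7  102.8] yawerr 0.0005 F [ 0.2 -0.4  0.7] w 0.03508206922356382
(-24, -125, 60) -> [ 3.5  0.4 42.8] roll 0.0005
```

View pics/c7.png

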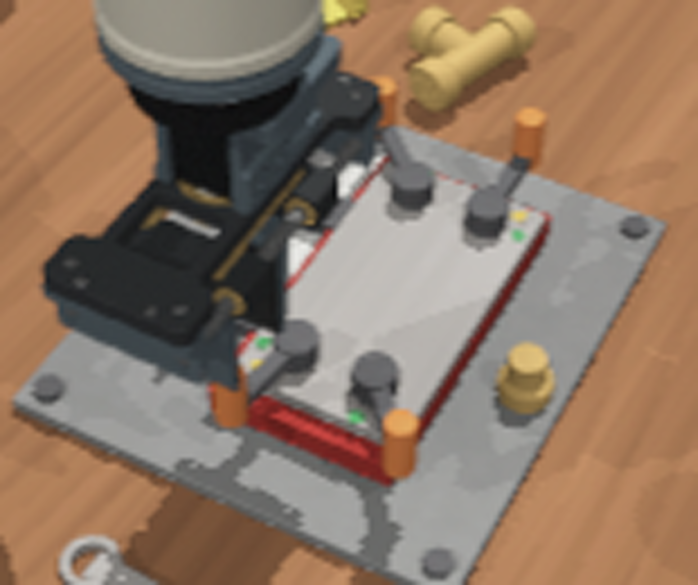

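Levers 1 and 3 stand at about half-way, with knobs at (385,100) and (400,440), and the open fingers are over knob 2.

move_arm([
  [1.5, 0, 0, 0, -0.23],
  [1.5, 0, 22, 0, -0.23],
  [1.5, 0, 42, 0, -0.23],
  [1.5, 0, 42, 0, -0.23],
])

```text
t: 9.82
ee_pos: [0.5532, -0.1545, 0.058]
eef_rot: [[0.999, 0.052, -0.003], [0.052, -0.999, 0.001], [-0.003, -0.002, -1.0]]
ft_force: [-1.6, 0.3, -0.0]
gripper_width: 0.0352
grip_force: 0.0
```

move_arm([
  [0, 0, 0, 0, -0.6],
  [0, 0, 0, 0, -1],
  [0, 0, 0, 0, -1],
  [0, 0, 0, 0, -1],
])

```text
t: 10.15
ee_pos: [0.5545, -0.1536, 0.0618]
eef_rot: [[0.999, 0.051, 0.001], [0.051, -0.999, 0.002], [0.001, -0.002, -1.0]]
ft_force: [4.6, 17.5, -2.9]
gripper_width: 0.0172
grip_force: 30.0
```

```bash
python3 -c "
from h import *
here();go(-24,-125,60);go(-62.9,-108.9,60)"
```

```text
t 10.15 jig mm [ -21.2 -123.1   61.8] yawerr 0.0005 F [ 4.6 17.5 -2.9] w 0.017200228645668787
(-24, -125, 60) -> [-2.8  1.9  1.8] roll 0.0005
(-62.9, -108.9, 60) -> [-41.7 -14.2   1.8] roll 0.0005
```

move_arm([
  [-9, -1.5, 0, 0, -1],
  [-18, -3.5, 0, 0, -1],
  [-26, -7, 0, 0, -1],
  [-34, -11, 0, 0, -1],
  [-41, -16, 0, 0, -1],
])

```text
t: 10.57
ee_pos: [0.5186, -0.1395, 0.0628]
eef_rot: [[0.999, 0.05, 0.013], [0.05, -0.999, 0.001], [0.013, -0.001, -1.0]]
ft_force: [39.3, 30.1, -14.9]
gripper_width: 0.0172
grip_force: 30.0
```

move_arm([
  [0, 0, 0, 0, -1],
  [0, 0, 0, 0, -1],
])

```text
t: 10.73
ee_pos: [0.5176, -0.1391, 0.0627]
eef_rot: [[0.999, 0.05, 0.011], [0.05, -0.999, 0.002], [0.011, -0.002, -1.0]]
ft_force: [32.8, 37.5, -10.6]
gripper_width: 0.0173
grip_force: 30.0
```

```bash
python3 -c "
from h import *
here();go(24,125,105)"
```

```text
t 10.7333 jig mm [ -57.3 -106.7   62.7] yawerr -0.0004 F [ 32.8  37.5 -10.6] w 0.017321116245365333
(24, 125, 105) -> [  81.7 -231.8  -41. ] roll -0.0004
```

move_arm([
  [0, 0, 0, 0, -0.23],
  [0, 0, 0, 0, -0.23],
  [0, 0, 0, 0, -0.23],
  [0, 0, -22, 0, -0.23],
  [0, 0, -43, 0, -0.23],
])

```text
t: 11.15
ee_pos: [0.5114, -0.1414, 0.1043]
eef_rot: [[0.999, 0.052, -0.002], [0.052, -0.999, 0.001], [-0.002, -0.001, -1.0]]
ft_force: [0.9, 0.2, 0.1]
gripper_width: 0.0353
grip_force: 0.0
```

move_arm([
  [17, -38, 0, 0, -0.23],
  [34, -76, 0, 0, -0.23],
  [51, -114, 0, 0, -0.23],
  [51, -114, 0, 0, -0.23],
])

```text
t: 11.48
ee_pos: [0.5593, -0.0196, 0.1048]
eef_rot: [[0.998, 0.055, 0.002], [0.055, -0.998, 0.001], [0.003, -0.001, -1.0]]
ft_force: [-0.5, 0.0, -0.3]
gripper_width: 0.0351
grip_force: 0.0
```

```bash
cat >> h.py <<'E'
def knobs():
    import cv2
    for n in("top","scene"):
        im=capture(n);h=cv2.cvtColor(im,cv2.COLOR_RGB2HSV)
        m=cv2.inRange(h,(5,150,120),(16,255,255));N,_,st,c=cv2.connectedComponentsWithStats(m)
        for i in range(1,N):
            if st[i,4]<8: continue
            x,y,w,hh,a=st[i]
            uv=c[i] if n=="top" else c[i]
            W=ray(n,uv,.076 if n=="top" else .061);d=W[:2]-J[:2];cc,s=np.cos(J[2]),np.sin(J[2])
            q=1e3*np.array([cc*d[0]+s*d[1],-s*d[0]+cc*d[1]])
            if np.abs(q).max()<170: print(n,a,"jig",q.round(1))
E
python3 -c "
from h import *
here();go(24,125,105);knobs()"
```

```text
t 11.4833 jig mm [ -9.7  10.5 104.8] yawerr 0.0045 F [-0.5  0.  -0.3] w 0.03514708609967872
(24, 125, 105) -> [  34.2 -114.3   -0. ] roll 0.0045
top 10 jig [ 22.  121.6]
scene 58 jig [ 22.  127.1]
scene 64 jig [ -63.9 -109.5]
scene 79 jig [  60.3 -112.3]
```

move_arm([
  [8, -28, 0, 0.005, -0.23],
  [16, -56, 0, 0.005, -0.23],
  [25, -85, 0, 0.005, -0.23],
  [33, -114, 0, 0.005, -0.23],
  [33, -114, 0, 0.005, -0.23],
])

```text
t: 12.0
ee_pos: [0.585, 0.0933, 0.1043]
eef_rot: [[0.999, 0.048, 0.001], [0.048, -0.999, 0.001], [0.001, -0.001, -1.0]]
ft_force: [0.0, 0.1, -0.2]
gripper_width: 0.0352
grip_force: 0.0
```

move_arm([
  [0, 0, 0, 0, -0.23],
  [0, 0, 22, 0, -0.23],
  [0, 0, 42, 0, -0.23],
  [0, 0, 42, 0, -0.23],
])

```text
t: 12.33
ee_pos: [0.5828, 0.0894, 0.0595]
eef_rot: [[0.999, 0.045, -0.003], [0.045, -0.999, 0.001], [-0.003, -0.001, -1.0]]
ft_force: [-0.1, 10.3, -6.5]
gripper_width: 0.0349
grip_force: 5.0
```

```bash
python3 -c "
from h import *
here();go(24,125,61)"
```

```text
t 12.3333 jig mm [ 19.3 118.2  59.5] yawerr -0.0059 F [-0.1 10.3 -6.5] w 0.034917980485583526
(24, 125, 61) -> [ 4.6 -6.8 -1.5] roll -0.0059
```

move_arm([
  [2, -3, 0, -0.005, -0.23],
  [4, -6.5, 0, -0.005, -0.23],
  [4, -6.5, 0, -0.005, -0.23],
])

```text
t: 12.58
ee_pos: [0.5883, 0.0965, 0.0623]
eef_rot: [[0.999, 0.051, 0.001], [0.051, -0.999, -0.0], [0.001, 0.0, -1.0]]
ft_force: [-0.8, 0.6, -0.0]
gripper_width: 0.0353
grip_force: 0.0
```

move_arm([
  [0, 0, 0, 0, -0.6],
  [0, 0, 0, 0, -1],
  [0, 0, 0, 0, -1],
  [0, 0, 0, 0, -1],
])

```text
t: 12.92
ee_pos: [0.5878, 0.0984, 0.0622]
eef_rot: [[0.999, 0.051, 0.0], [0.051, -0.999, 0.002], [0.0, -0.002, -1.0]]
ft_force: [-0.2, 13.1, 2.0]
gripper_width: 0.0171
grip_force: 30.0
```

```bash
python3 -c "
from h import *
here();go(62.9,108.9,61)"
```

```text
t 12.9167 jig mm [ 24.7 126.9  62.2] yawerr 0.0006 F [-0.2 13.1  2. ] w 0.017075914553912695
(62.9, 108.9, 61) -> [38.2 18.   1.2] roll 0.0006
```

move_arm([
  [8.6, 0, 0, 0, -1],
  [17, 1.5, 0, 0, -1],
  [25, 5, 0, 0, -1],
  [32, 9.5, 0, 0, -1],
  [38.5, 14.5, 0, 0, -1],
])

```text
t: 13.33
ee_pos: [0.6285, 0.0879, 0.0624]
eef_rot: [[0.999, 0.051, 0.003], [0.051, -0.999, 0.005], [0.003, -0.005, -1.0]]
ft_force: [9.0, 30.4, -5.8]
gripper_width: 0.017
grip_force: 30.0
```

move_arm([
  [0, 0, 0, 0, -1],
  [0, 0, 0, 0, -1],
])

```text
t: 13.5
ee_pos: [0.63, 0.0871, 0.0625]
eef_rot: [[0.999, 0.051, 0.006], [0.051, -0.999, 0.004], [0.006, -0.003, -1.0]]
ft_force: [14.4, 21.4, -9.2]
gripper_width: 0.0167
grip_force: 30.0
```

move_arm([
  [0, 0, 0, 0, -0.23],
  [0, 0, 0, 0, -0.23],
  [0, 0, 0, 0, -0.23],
  [0, 0, -22, 0, -0.23],
  [0, 0, -43, 0, -0.23],
])

```text
t: 13.92
ee_pos: [0.6259, 0.0845, 0.1045]
eef_rot: [[0.999, 0.052, -0.003], [0.052, -0.999, -0.0], [-0.003, 0.0, -1.0]]
ft_force: [0.4, -0.1, 1.1]
gripper_width: 0.0352
grip_force: 0.0
```

```bash
sed -i 's/J=np.array(\[0.5695,-0.0296/J=np.array([0.5695,-0.0278/' h.py; python3 -c "
from h import *
here();go(-62.9,108.9,105);knobs()"
```

```text
t 13.9167 jig mm [ 62.  109.3 104.5] yawerr 0.001 F [ 0.4 -0.1  1.1] w 0.0352116813163061
(-62.9, 108.9, 105) -> [-1.249e+02  2.000e-01 -1.000e-01] roll 0.001
top 28 jig [  62.6 -113. ]
top 24 jig [ -61.2 -110.1]
scene 58 jig [-68.9 109.6]
scene 71 jig [ 56.7 113.6]
scene 81 jig [ -64.9 -108.8]
scene 102 jig [  58.6 -110.8]
```

move_arm([
  [-30, 0, 0, 0, -0.23],
  [-60, 0, 0, 0, -0.23],
  [-92, 0, 0, 0, -0.23],
  [-125, 0, 0, 0, -0.23],
  [-125, 0, 0, 0, -0.23],
])

```text
t: 14.43
ee_pos: [0.4947, 0.078, 0.1041]
eef_rot: [[0.999, 0.052, -0.007], [0.052, -0.999, -0.0], [-0.007, 0.0, -1.0]]
ft_force: [1.0, 1.1, -0.5]
gripper_width: 0.0351
grip_force: 0.0
```

move_arm([
  [0, 0, 0, 0, -0.23],
  [0, 0, 22, 0, -0.23],
  [0, 0, 43, 0, -0.23],
  [0, 0, 43, 0, -0.23],
])

```text
t: 14.77
ee_pos: [0.5015, 0.0781, 0.0592]
eef_rot: [[0.999, 0.052, -0.003], [0.052, -0.999, -0.0], [-0.003, 0.0, -1.0]]
ft_force: [-1.8, 0.2, -1.0]
gripper_width: 0.0349
grip_force: 0.0
```

```bash
python3 -c "
from h import *
here();go(-63.5,108.9,61)"
```

```text
t 14.7667 jig mm [-62.5 109.2  59.2] yawerr 0.001 F [-1.8  0.2 -1. ] w 0.0349386864678023
(-63.5, 108.9, 61) -> [-1.   0.3 -1.8] roll 0.001
```

move_arm([
  [0, 0, 0, 0, -0.6],
  [0, 0, 0, 0, -1],
  [0, 0, 0, 0, -1],
  [0, 0, 0, 0, -1],
])

```text
t: 15.1
ee_pos: [0.5039, 0.0778, 0.0629]
eef_rot: [[0.999, 0.052, 0.003], [0.052, -0.999, -0.001], [0.003, 0.001, -1.0]]
ft_force: [5.7, -6.9, -7.3]
gripper_width: 0.017
grip_force: 30.0
```

move_arm([
  [6.6, -5.6, 0, 0, -1],
  [14, -10.1, 0, 0, -1],
  [22, -13.4, 0, 0, -1],
  [30.3, -15.4, 0, 0, -1],
  [38, -16, 0, 0, -1],
])

```text
t: 15.52
ee_pos: [0.5379, 0.0956, 0.0625]
eef_rot: [[0.999, 0.052, -0.003], [0.052, -0.999, -0.001], [-0.003, 0.001, -1.0]]
ft_force: [-9.0, -11.5, 1.7]
gripper_width: 0.0173
grip_force: 30.0
```

move_arm([
  [1.5, 0, 0, 0, -1],
  [3, 0, 0, 0, -1],
  [3, 0, 0, 0, -1],
])

```text
t: 15.77
ee_pos: [0.5407, 0.0958, 0.0625]
eef_rot: [[0.999, 0.052, -0.003], [0.052, -0.999, -0.001], [-0.003, 0.001, -1.0]]
ft_force: [-9.2, -6.9, 2.1]
gripper_width: 0.0171
grip_force: 30.0
```

```bash
python3 -c "
from h import *
here()"
```

```text
t 15.7667 jig mm [-22.5 124.9  62.5] yawerr 0.0012 F [-9.2 -6.9  2.1] w 0.017066421436407683
```

move_arm([
  [2, 0, 0, 0, -1],
  [4, 0, 0, 0, -1],
  [4, 0, 0, 0, -1],
])

```text
t: 16.02
ee_pos: [0.5412, 0.0959, 0.0622]
eef_rot: [[0.999, 0.052, -0.01], [0.052, -0.999, -0.001], [-0.01, 0.001, -1.0]]
ft_force: [-25.8, -7.8, 15.5]
gripper_width: 0.0171
grip_force: 30.0
```

move_arm([
  [1.5, 0, 0, 0, -1],
  [3, 0, 0, 0, -1],
  [3, 0, 0, 0, -1],
])

```text
t: 16.27
ee_pos: [0.5423, 0.096, 0.0618]
eef_rot: [[0.999, 0.052, -0.013], [0.052, -0.999, -0.002], [-0.013, 0.001, -1.0]]
ft_force: [-33.2, -7.3, 21.0]
gripper_width: 0.0173
grip_force: 30.0
```

move_arm([
  [-4, 0, 0, 0, -1],
  [-4, 0, 0, 0, -0.23],
  [-4, 0, 0, 0, -0.23],
  [-4, 0, 0, 0, -0.23],
  [-4, 0, -22, 0, -0.23],
])

```text
t: 16.68
ee_pos: [0.5441, 0.0965, 0.082]
eef_rot: [[0.999, 0.052, -0.004], [0.052, -0.999, -0.0], [-0.004, 0.0, -1.0]]
ft_force: [-0.5, -0.4, -1.5]
gripper_width: 0.0349
grip_force: 0.0
```

move_arm([
  [0, 0, -21, 0, -0.23],
  [12, 35, -21, 0, -0.23],
  [24, 70, -21, 0, -0.23],
  [36, 105, -21, 0, -0.23],
  [36, 105, -21, 0, -0.23],
])

```text
t: 17.1
ee_pos: [0.5901, -0.0117, 0.1059]
eef_rot: [[0.999, 0.049, 0.004], [0.049, -0.999, -0.002], [0.004, 0.002, -1.0]]
ft_force: [-0.4, -0.2, -0.2]
gripper_width: 0.0349
grip_force: 0.0
```

```bash
python3 -c "
from h import *
here();go(61.5,-110.5,105);knobs()"
```

```text
t 17.1 jig mm [ 21.4  15.  105.9] yawerr -0.0018 F [-0.4 -0.2 -0.2] w 0.03486448390175921
(61.5, -110.5, 105) -> [ 40.3 125.5   1.3] roll -0.0018
scene 69 jig [ 56.9 114.1]
scene 66 jig [ -64.3 -110.7]
scene 102 jig [  58.6 -110.8]
```

move_arm([
  [10, 31, 0, 0, -0.23],
  [20, 62, 0, 0, -0.23],
  [30, 94, 0, 0, -0.23],
  [41, 127, 0, 0, -0.23],
  [41, 127, 0, 0, -0.23],
])

```text
t: 17.62
ee_pos: [0.6365, -0.1353, 0.1053]
eef_rot: [[0.999, 0.05, 0.003], [0.05, -0.999, -0.002], [0.003, 0.002, -1.0]]
ft_force: [-0.4, 0.2, 0.2]
gripper_width: 0.0349
grip_force: 0.0
```

move_arm([
  [0, 0, 10, 0, -0.23],
  [0, 0, 10, 0, -0.23],
])

```text
t: 17.78
ee_pos: [0.633, -0.1297, 0.0931]
eef_rot: [[0.999, 0.052, -0.002], [0.052, -0.999, 0.001], [-0.002, -0.001, -1.0]]
ft_force: [-0.5, 0.5, -1.1]
gripper_width: 0.0348
grip_force: 0.0
```

```bash
python3 -c "
from h import *
here();go(61.5,-110.5,61)"
```

```text
t 17.7833 jig mm [  58.3 -105.    93.1] yawerr 0.0017 F [-0.5  0.5 -1.1] w 0.03484492036456303
(61.5, -110.5, 61) -> [ 3.3  5.6 32.1] roll 0.0017
```

move_arm([
  [3, 5.5, 0, 0, -0.23],
  [3, 5.5, 16, 0, -0.23],
  [3, 5.5, 31, 0, -0.23],
  [3, 5.5, 31, 0, -0.23],
])

```text
t: 18.12
ee_pos: [0.636, -0.135, 0.0616]
eef_rot: [[0.999, 0.053, -0.004], [0.053, -0.999, 0.001], [-0.004, -0.001, -1.0]]
ft_force: [-0.6, 0.1, -0.9]
gripper_width: 0.0351
grip_force: 0.0
```

move_arm([
  [0, 0, 0, 0, -0.6],
  [0, 0, 0, 0, -1],
  [0, 0, 0, 0, -1],
  [0, 0, 0, 0, -1],
])

```text
t: 18.45
ee_pos: [0.6377, -0.1359, 0.0649]
eef_rot: [[0.999, 0.052, 0.001], [0.052, -0.999, 0.0], [0.001, -0.0, -1.0]]
ft_force: [-1.1, 4.6, 3.3]
gripper_width: 0.0171
grip_force: 30.0
```

```bash
python3 -c "
from h import *
here();go(24,-125,61)"
```

```text
t 18.45 jig mm [  62.7 -111.4   64.9] yawerr 0.0015 F [-1.1  4.6  3.3] w 0.017093484575877057
(24, -125, 61) -> [-38.7  13.5   3.8] roll 0.0015
```

move_arm([
  [-6.8, 5, 0, 0, -1],
  [-14, 8.8, 0, 0, -1],
  [-22, 11.5, 0, 0, -1],
  [-30, 13.2, 0, 0, -1],
  [-38, 13.7, 0, 0, -1],
])

```text
t: 18.87
ee_pos: [0.6018, -0.1512, 0.0648]
eef_rot: [[0.999, 0.051, 0.004], [0.051, -0.999, 0.001], [0.004, -0.001, -1.0]]
ft_force: [10.9, 15.2, -3.9]
gripper_width: 0.0168
grip_force: 30.0
```

move_arm([
  [-2, 0, 0, 0, -1],
  [-4, 0, 0, 0, -1],
  [-4, 0, 0, 0, -1],
])

```text
t: 19.12
ee_pos: [0.6008, -0.1513, 0.0651]
eef_rot: [[0.999, 0.051, 0.009], [0.051, -0.999, 0.001], [0.009, -0.0, -1.0]]
ft_force: [25.1, 16.1, -14.4]
gripper_width: 0.0171
grip_force: 30.0
```

move_arm([
  [-2, 0, 0, 0, -1],
  [-3, 0, 0, 0, -1],
  [-3, 0, 0, 0, -1],
])

```text
t: 19.37
ee_pos: [0.5993, -0.1514, 0.0653]
eef_rot: [[0.999, 0.051, 0.012], [0.051, -0.999, 0.0], [0.012, 0.0, -1.0]]
ft_force: [33.8, 18.9, -16.6]
gripper_width: 0.017
grip_force: 30.0
```

```bash
python3 -c "
from h import *
here()"
```

```text
t 19.3667 jig mm [  23.5 -124.9   65.3] yawerr 0.0008 F [ 33.8  18.9 -16.6] w 0.01696595528687067
```

move_arm([
  [4, 0, 0, 0, -1],
  [4, 0, 0, 0, -0.23],
  [4, 0, 0, 0, -0.23],
  [4, 0, 0, 0, -0.23],
  [4, 0, -22, 0, -0.23],
])

```text
t: 19.78
ee_pos: [0.595, -0.1518, 0.0832]
eef_rot: [[0.999, 0.052, -0.005], [0.052, -0.999, 0.002], [-0.005, -0.002, -1.0]]
ft_force: [-1.2, -0.1, -0.4]
gripper_width: 0.0349
grip_force: 0.0
```

move_arm([
  [0, 0, -18, 0, -0.23],
  [-28, -5, -18, 0, -0.23],
  [-54, -11, -18, 0, -0.23],
  [-82, -16, -18, 0, -0.23],
  [-82, -16, -18, 0, -0.23],
])

```text
t: 20.2
ee_pos: [0.5089, -0.1393, 0.1038]
eef_rot: [[0.999, 0.051, -0.004], [0.051, -0.999, 0.001], [-0.004, -0.002, -1.0]]
ft_force: [0.9, 0.2, 0.5]
gripper_width: 0.035
grip_force: 0.0
```

move_arm([
  [0, 0, 10, 0, -0.23],
  [0, 0, 10, 0, -0.23],
])

```text
t: 20.37
ee_pos: [0.5144, -0.1407, 0.0929]
eef_rot: [[0.999, 0.051, -0.0], [0.051, -0.999, 0.0], [-0.0, -0.0, -1.0]]
ft_force: [-0.2, -0.4, -1.1]
gripper_width: 0.0354
grip_force: 0.0
```

```bash
python3 -c "
from h import *
here();go(-63,-109.5,61);knobs()"
```

```text
t 20.3667 jig mm [ -60.7 -110.    92.9] yawerr 0.0008 F [-0.2 -0.4 -1.1] w 0.0353756997785541
(-63, -109.5, 61) -> [-2.3 -0.5 31.9] roll 0.0008
top 28 jig [ 59.8 110.9]
top 14 jig [-25.6 121.8]
scene 67 jig [-27.7 126.8]
scene 74 jig [ 56.7 114.7]
scene 36 jig [ -59.2 -117.1]
scene 78 jig [  24.  -128.3]
```

move_arm([
  [-2, 0, 0, 0, -0.23],
  [-2, 0, 16, 0, -0.23],
  [-2, 0, 30, 0, -0.23],
  [-2, 0, 30, 0, -0.23],
])

```text
t: 20.8
ee_pos: [0.5117, -0.1403, 0.062]
eef_rot: [[0.999, 0.052, -0.002], [0.052, -0.999, 0.001], [-0.002, -0.001, -1.0]]
ft_force: [-0.1, 0.0, -0.1]
gripper_width: 0.0352
grip_force: 0.0
```

move_arm([
  [0, 0, 0, 0, -0.6],
  [0, 0, 0, 0, -1],
  [0, 0, 0, 0, -1],
  [0, 0, 0, 0, -1],
])

```text
t: 21.13
ee_pos: [0.5135, -0.1402, 0.0647]
eef_rot: [[0.999, 0.051, 0.002], [0.051, -0.999, 0.0], [0.002, -0.0, -1.0]]
ft_force: [5.0, 7.1, -3.4]
gripper_width: 0.0167
grip_force: 30.0
```

```bash
python3 -c "
from h import *
here();go(-79,-70,61)"
```

```text
t 21.1333 jig mm [ -61.6 -109.4   64.7] yawerr 0.0007 F [ 5.   7.1 -3.4] w 0.016679138135112934
(-79, -70, 61) -> [-17.4 -39.4   3.6] roll 0.0007
```

move_arm([
  [-5.2, -6.6, 0, 0, -1],
  [-9.5, -14, 0, 0, -1],
  [-12.6, -22, 0, 0, -1],
  [-14.4, -30.3, 0, 0, -1],
  [-15, -38, 0, 0, -1],
])

```text
t: 21.55
ee_pos: [0.4941, -0.1042, 0.0644]
eef_rot: [[0.999, 0.052, -0.002], [0.052, -0.999, -0.001], [-0.002, 0.001, -1.0]]
ft_force: [-10.3, -13.5, -2.4]
gripper_width: 0.0169
grip_force: 30.0
```

move_arm([
  [0, -2, 0, 0, -1],
  [0, -4, 0, 0, -1],
  [0, -4, 0, 0, -1],
])

```text
t: 21.8
ee_pos: [0.494, -0.1018, 0.0644]
eef_rot: [[0.999, 0.053, -0.002], [0.053, -0.999, -0.004], [-0.002, 0.004, -1.0]]
ft_force: [-14.9, -31.0, -1.2]
gripper_width: 0.017
grip_force: 30.0
```

```bash
python3 -c "
from h import *
here()"
```

```text
t 21.8 jig mm [-79.1 -70.1  64.4] yawerr 0.0028 F [-14.9 -31.   -1.2] w 0.017012005472950287
```

move_arm([
  [0, -1.5, 0, 0, -1],
  [0, -1.5, 0, 0, -1],
])

```text
t: 21.97
ee_pos: [0.494, -0.1015, 0.0645]
eef_rot: [[0.999, 0.053, -0.002], [0.053, -0.999, -0.005], [-0.002, 0.005, -1.0]]
ft_force: [-17.3, -43.5, -2.8]
gripper_width: 0.0172
grip_force: 30.0
```

move_arm([
  [0, 4, 0, 0, -1],
  [0, 4, 0, 0, -0.23],
  [0, 4, 0, 0, -0.23],
  [0, 4, 0, 0, -0.23],
  [0, 4, -22, 0, -0.23],
])

```text
t: 22.38
ee_pos: [0.4942, -0.1013, 0.084]
eef_rot: [[0.999, 0.052, -0.004], [0.052, -0.999, 0.001], [-0.004, -0.002, -1.0]]
ft_force: [-0.6, 0.5, -0.3]
gripper_width: 0.0348
grip_force: 0.0
```

move_arm([
  [0, 0, -20, 0, -0.23],
  [25, -33, -20, 0, -0.23],
  [50, -66, -20, 0, -0.23],
  [70, -90, -20, 0, -0.23],
  [70, -90, -20, 0, -0.23],
])

```text
t: 22.8
ee_pos: [0.5643, -0.0043, 0.1067]
eef_rot: [[0.998, 0.055, 0.004], [0.055, -0.998, 0.001], [0.004, -0.0, -1.0]]
ft_force: [-0.1, -0.2, 0.7]
gripper_width: 0.0351
grip_force: 0.0
```

```bash
python3 -c "
from h import *
here();go(61.5,109.5,61);knobs()"
```

```text
t 22.8 jig mm [ -4.   23.8 106.7] yawerr 0.0043 F [-0.1 -0.2  0.7] w 0.03513144152658719
(61.5, 109.5, 61) -> [ 65.7 -85.4  46. ] roll 0.0043
top 13 jig [  26.4 -130.2]
scene 18 jig [-22.8 131.4]
scene 71 jig [ 56.6 114.7]
scene 55 jig [-79.7 -73.4]
scene 101 jig [  23.  -124.8]
```

Lever 2 reached its stop with a 0.3 mm move at 44 N. Now lever 4.

move_arm([
  [17, -22, 0, 0, -0.23],
  [34, -44, 0, 0, -0.23],
  [51, -66, 0, 0, -0.23],
  [67, -87, 0, 0, -0.23],
  [67, -87, 0, 0, -0.23],
])

```text
t: 23.32
ee_pos: [0.6251, 0.0843, 0.1061]
eef_rot: [[0.999, 0.053, 0.002], [0.053, -0.999, 0.001], [0.002, -0.001, -1.0]]
ft_force: [-1.7, -0.2, 0.2]
gripper_width: 0.0351
grip_force: 0.0
```

move_arm([
  [0, 0, 10, 0, -0.23],
  [0, 0, 10, 0, -0.23],
])

```text
t: 23.48
ee_pos: [0.6216, 0.0809, 0.0941]
eef_rot: [[0.999, 0.051, -0.003], [0.051, -0.999, -0.0], [-0.003, 0.0, -1.0]]
ft_force: [-1.6, 0.3, -0.5]
gripper_width: 0.0352
grip_force: 0.0
```

```bash
python3 -c "
from h import *
here();go(62,109.5,62)"
```

```text
t 23.4833 jig mm [ 57.5 105.9  94.1] yawerr 0.0008 F [-1.6  0.3 -0.5] w 0.035179589538430936
(62, 109.5, 62) -> [ 4.6 -3.6 32.1] roll 0.0008
```

move_arm([
  [4, -3.5, 0, 0, -0.23],
  [4, -3.5, 16, 0, -0.23],
  [4, -3.5, 31, 0, -0.23],
  [4, -3.5, 31, 0, -0.23],
])

```text
t: 23.82
ee_pos: [0.6253, 0.0847, 0.0627]
eef_rot: [[0.999, 0.051, -0.004], [0.051, -0.999, -0.0], [-0.004, 0.0, -1.0]]
ft_force: [-0.8, 0.3, -0.5]
gripper_width: 0.035
grip_force: 0.0
```

move_arm([
  [0, 0, 0, 0, -0.6],
  [0, 0, 0, 0, -1],
  [0, 0, 0, 0, -1],
  [0, 0, 0, 0, -1],
])

```text
t: 24.15
ee_pos: [0.6281, 0.0865, 0.066]
eef_rot: [[0.999, 0.051, 0.003], [0.051, -0.999, 0.002], [0.003, -0.001, -1.0]]
ft_force: [4.2, 8.4, -2.5]
gripper_width: 0.0166
grip_force: 30.0
```

```bash
python3 -c "
from h import *
here();go(79,70,62)"
```

```text
t 24.15 jig mm [ 64.3 111.2  66. ] yawerr 0.0007 F [ 4.2  8.4 -2.5] w 0.016588660509523727
(79, 70, 62) -> [14.7 41.2  4. ] roll 0.0007
```

move_arm([
  [5.2, 6.6, 0, 0, -1],
  [9.5, 14, 0, 0, -1],
  [13, 22, 0, 0, -1],
  [15, 30.3, 0, 0, -1],
  [15.5, 38, 0, 0, -1],
])

```text
t: 24.57
ee_pos: [0.6483, 0.0499, 0.0664]
eef_rot: [[0.999, 0.051, 0.008], [0.051, -0.999, 0.003], [0.008, -0.002, -1.0]]
ft_force: [11.2, 11.9, -7.9]
gripper_width: 0.017
grip_force: 30.0
```

move_arm([
  [0, 2, 0, 0, -1],
  [0, 4, 0, 0, -1],
  [0, 4, 0, 0, -1],
])

```text
t: 24.82
ee_pos: [0.648, 0.0467, 0.0665]
eef_rot: [[0.999, 0.051, 0.007], [0.051, -0.999, 0.004], [0.007, -0.003, -1.0]]
ft_force: [15.1, 19.7, -8.3]
gripper_width: 0.0169
grip_force: 30.0
```

move_arm([
  [0, 1.5, 0, 0, -1],
  [0, 1.5, 0, 0, -1],
])

```text
t: 24.98
ee_pos: [0.648, 0.0465, 0.0665]
eef_rot: [[0.999, 0.051, 0.007], [0.051, -0.999, 0.005], [0.007, -0.005, -1.0]]
ft_force: [15.3, 29.9, -7.8]
gripper_width: 0.0171
grip_force: 30.0
```

```bash
python3 -c "
from h import *
here()"
```

```text
t 24.9833 jig mm [82.2 70.2 66.5] yawerr 0.0004 F [15.3 29.9 -7.8] w 0.017076007972480167
```

move_arm([
  [0, 1.5, 0, 0, -1],
  [0, 1.5, 0, 0, -1],
])

```text
t: 25.15
ee_pos: [0.6481, 0.0462, 0.0665]
eef_rot: [[0.999, 0.051, 0.007], [0.051, -0.999, 0.007], [0.008, -0.006, -1.0]]
ft_force: [15.7, 41.4, -7.9]
gripper_width: 0.0166
grip_force: 30.0
```

move_arm([
  [0, -5, 0, 0, -1],
  [0, -5, 0, 0, -0.23],
  [0, -5, 0, 0, -0.23],
  [0, -5, 0, 0, -0.23],
  [0, -5, -22, 0, -0.23],
])

```text
t: 25.57
ee_pos: [0.6421, 0.0462, 0.0841]
eef_rot: [[0.999, 0.051, -0.006], [0.051, -0.999, 0.0], [-0.006, -0.0, -1.0]]
ft_force: [-0.2, 1.0, -0.7]
gripper_width: 0.0351
grip_force: 0.0
```

move_arm([
  [0, 0, -25, 0, -0.23],
  [0, 0, -55, 0, -0.23],
  [-10, -25, -80, 0, -0.23],
  [-20, -55, -105, 0, -0.23],
  [-30, -85, -120, 0, -0.23],
])

```text
t: 25.98
ee_pos: [0.6104, 0.13, 0.21]
eef_rot: [[0.999, 0.05, 0.003], [0.05, -0.999, 0.0], [0.003, -0.0, -1.0]]
ft_force: [0.0, 0.3, 0.5]
gripper_width: 0.035
grip_force: 0.0
```

move_arm([
  [-20, -30, 0, 0, -0.23],
  [-40, -60, 0, 0, -0.23],
  [-60, -90, 0, 0, -0.23],
  [-80, -120, 0, 0, -0.23],
  [-80, -120, 0, 0, -0.23],
])

```text
t: 26.4
ee_pos: [0.5202, 0.2492, 0.2074]
eef_rot: [[0.998, 0.055, -0.002], [0.055, -0.998, 0.001], [-0.001, -0.001, -1.0]]
ft_force: [0.5, 0.4, -0.5]
gripper_width: 0.0353
grip_force: 0.0
```

```bash
python3 -c "
from h import *
import cv2
here();knobs()
a=capture('top')[135:250,225:360,::-1]; b=capture('scene')[195:310,195:350,::-1];r=lambda a:cv2.resize(a,None,fx=5,fy=5,interpolation=cv2.INTER_CUBIC)
cv2.imwrite('pics/c8.png',r(a));cv2.imwrite('pics/c9.png',r(b))"
```

```text
t 26.4 jig mm [-35.3 279.2 207.4] yawerr 0.0042 F [ 0.5  0.4 -0.5] w 0.03532997163612636
top 15 jig [75.9 69.3]
top 19 jig [  23.1 -123.9]
top 30 jig [-24.7 123.7]
top 25 jig [-76.2 -71.8]
scene 79 jig [-27.8 128.7]
scene 62 jig [76.9 69.3]
scene 68 jig [-81.6 -70.5]
scene 82 jig [  23.5 -127.5]
```

View pics/c8.png

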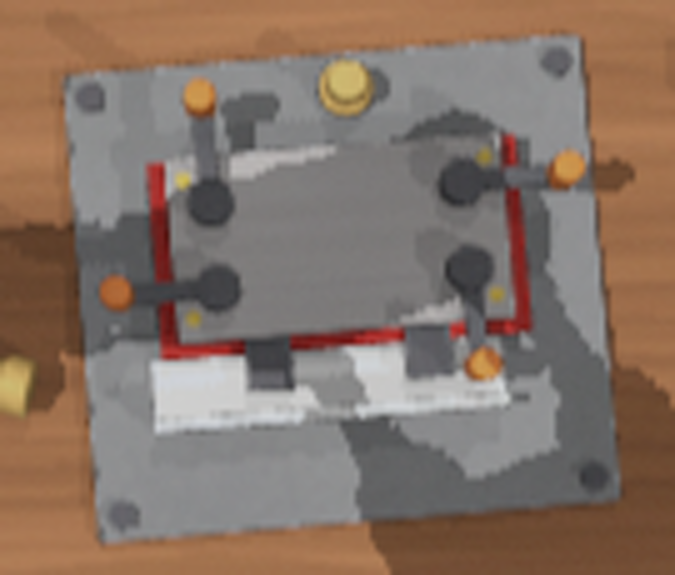

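View pics/c9.png

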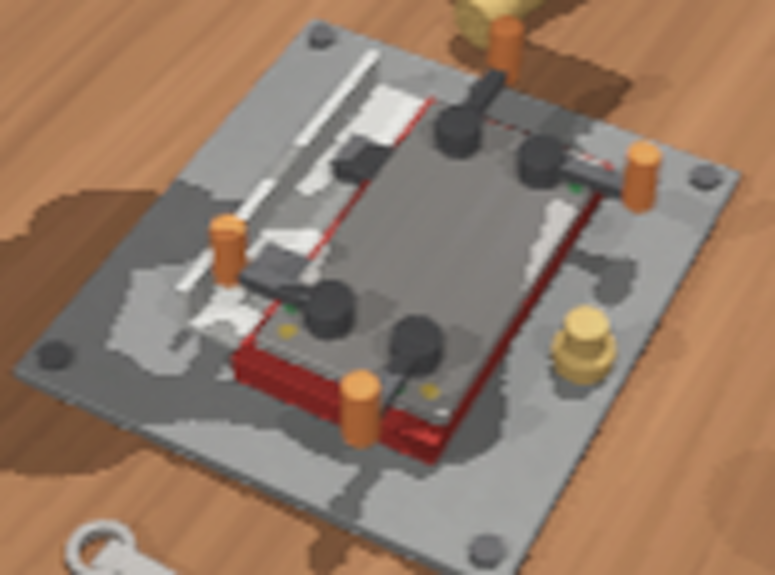

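Both views show the iron flush under the toes. The knobs are at their tight positions, at (115,292), (484,362), (567,168) and (200,97) in the top crop, and the plug is where it was.

```bash
python3 -c "
from bench import *
print(finish_job())"
```

```text
the job is handed in; nothing more can be done
None
```

The job is handed in at about 26 s: the angle iron is flush against the rail (about 1 cm left of centre), and all four levers were tightened in the order 1-3-2-4, first to about half-way, then to their stops.

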